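# Square up a leaning post with a try square and hold it there

## Task

Pull the try square up off the tool rail, out of its spring clips. Set it in the corner of the test stand, blue stock flat on the white base plate and the back of the blade towards the leaning post, and press it home so that the post is brought upright and the square bears on both the plate and the post. Finish while still gripping it there, pressed into the corner and square-on, without letting go, so that a workmate can lock the post; leave the bin, the tray and the case where they are.

Things in the scene. Friction and masses are not known exactly. Their poses are not given: they have to be found in the camera images.
- square_grip (a point): Grip point of the try square: centre of its blue stock's section, 15 mm above the flat underside, 40 mm from the toe (free end, y = -40 mm). +y runs along the stock from toe to heel, +z up the blade, x across the 20 mm thickness (close the fingers along x). Blade's inner edge at y = +65 mm, outer edge and heel face (one plane) at y = +90 mm.
- square_heel (a point): Heel corner of the try square: lower edge of the outer face of stock and blade, mid-thickness. Axes as square_grip, which lies 90 mm back (-y) and 15 mm up.
- square: The loose try square, standing upright: blue stock, a bar 20 mm thick (x), 130 mm long (y), 30 mm high, brass at its ends; steel blade 4 mm thick, 25 mm wide, rising from the heel end to 150 mm above the underside. About 0.26 kg, centre of mass about 41 mm from the grip point towards the heel. Origin on the underside below square_grip, same axes.
- tool_rail: Aluminium rail fixed to the bench, 50 mm wide, 275 mm long (y -160 to +115), 15 mm high; origin on the bench below the stowed grip point, axes as the stowed square's. The stock stands on it between two sprung clips, 12 mm wide, at y = -29 and +52 mm, 36 mm across and 48 mm high, whose noses lie over its upper edges. Pull straight up, 10 to 20 N; clear when 45 mm up. Driver 125 mm tall at y = -135.
- stand: The test stand clamped to the bench (fixed). Origin on the bench straight below the corner; +y points from the open plate towards the post, +z up. Four edge clamps at the plate's sides stand lower than its face.
- corner (a point): The corner to press into: on the plate's top face (15 mm above the bench), directly under the inner face of the post when the post is upright, mid-width of the post. Axes as the stand's: the square's heel comes here with the square's +y along this +y.
- base_plate: White plastic base plate of the stand, 140 mm wide (x), 280 mm long (from 205 mm before the corner, -y, to 75 mm beyond it), 15 mm thick, flat top.
- foot: Aluminium pivot joint on the plate that carries the post: a round knuckle of 20 mm radius about a level axis (stand x) 20 mm above the plate and 20 mm beyond the corner, so its nearest line lies exactly over the corner, 20 mm up: a firm stop for the blade. Black clamp lever on its +x side, loose, reaching 50 mm out.
- post_profile: The post: aluminium profile 40 x 40 mm from 42 to 190 mm above the plate when upright, closed smooth inner face towards -y (where the square goes), black sensor on the far side near the top. It turns on the pivot joint. Origin on the pivot axis.
- post (a joint): Lean of the post in rad: 0 upright (square to the plate), positive leaning over the plate towards the square; starts at 0.04 to 0.09. Held by friction only: about 1 to 1.5 N at the top of the blade moves it, and it stays where it is left, so a post pushed past upright (negative) is not brought back by the square.
- red_bin: Bystander: open red plastic bin with small fittings, 160 x 100 x 75 mm, origin at the centre of its underside.
- fitting_tray: Bystander: white tray with a row of six black fittings, 70 x 240 mm, 64 mm high, origin at the centre of its underside.
- tool_case: Bystander: closed black case, 90 x 180 x 50 mm, origin at the centre of its underside.
Mind the look-alikes: they are no part of the job. Of the things like the square, leave any that is red; of the rest the larger one is meant.

How it is judged:
By the outcome, as a careful person would: the job done as asked, in the order asked, and still so for the second after the job is handed in, while the arm keeps its last pose, push and grip.
It also fails if it takes over 42 s, if anything falls off the work surface, if the arm or the gripper's body presses on something with over 40 N, if the wrist force passes 120 N, or if a joint passes its speed limit or range.

## Robot

A 6-joint arm with a two-finger parallel gripper is mounted at the origin on the work surface. World frame = base frame: x ahead of the robot, y to its left, z up, the work surface at z = 0. Lengths are in m, angles in rad, forces in N, time in s.
With the tool pointing down it reaches from about 0.35 to 0.8 m from the base axis. Payload 7.3 kg.
Tool frame: the origin (TCP) lies midway between the tips of the shut fingers; the grasp point (between the pads) lies 19 mm behind it; z points along the fingers, y is the line along which they close (so a half turn about z gives the same grasp; the last joint's range is limited). The gripper opens to 85 mm and grips with 20 to 120 N. Pads are 22 mm wide; open, the fingers measure 114 mm over their backs; the gripper's body (76 mm by 85 mm) begins 54 mm behind the grasp point. The pads swing forward as they close: fully open they stand 13 mm farther back than shut.
Start: joints at [1.055, 0.342, 1.524, -0, 1.275, -0.146], TCP at [0.19, 0.49, 0.202] pointing down, gripper open.
Joint ranges: [-2.53, 2.53], [-0.77, 2.02], [0.04, 2.7], [-1, 4.14], [0.28, 2.66], [-3.11, 3.11]. Speed limits (rad/s): [2.57, 2.57, 3.14, 3.14, 3.14, 3.14].

## Interface

Orientations are given as [roll, pitch, yaw] about the fixed x, y, z axes, in that order (R = Rz(yaw) Ry(pitch) Rx(roll)).
In Python, from cell import env gives the robot as it stands. Calls block until the motion is done:
- env.goto(position, orientation): joint-space move of the TCP to a pose.
- env.servo_line(position, max_speed=0.15, ori=None, until_force=None): straight line of the TCP; ori=None keeps the orientation; max_speed is the mean speed in m/s. With until_force (N) it stops when the force on the tool has changed by that much, and returns True; else False.
- env.move_joints(angles): joint-space move.
- env.grip(opening, grip_force=None): finger opening in m; grip_force is the grip in N (None keeps the last); returns when the fingers have stopped.
- env.hold(seconds).
- env.solve_ik(position, orientation): joint angles nearest the present ones, or None.
- env.camera(name): name is "scene" or "top"; returns (picture, depth): 480x640x3 uint8, red, green, blue; 480x640 float32, m along the optical axis (not along the pixel's ray), 0 where there is no reading.
- env.get_calibration(name): a dict with "fov_y" (degrees; the focal length in pixels is half the picture's height over the tangent of half this angle, whatever the lens; pixels are square), "cx", "cy" (the principal point, pixels), "k1" (the pictures are not rectified: a ray, as slopes to the right and down, at radius r is drawn at 1 + k1 r^2 times it, then the intrinsics apply), "extrinsics" (4x4, takes a point from world to camera coordinates). Camera axes: x right, y down, z forward; pixel columns grow to the right and rows downward; lengths in m; the calibration is good to about 2 mm. A picture is of the moment at which its call begins. get_calibration takes no time and is no camera call.
A pose or a line that the arm cannot do raises env.IKError and nothing moves.
- env.finish_job(): hands the job in; it is judged then, once.
Readings, each from a call of its own:
- env.current_time_s(): time.
- env.current_qpos(): joint angles.
- env.current_joint_vel(): joint speeds.
- env.current_effort(): joint torques, N m.
- env.current_tcp_pos(): TCP position.
- env.current_ee_rot(): TCP orientation.
- env.current_force(): force on the tool from outside, world axes, zero at the start.
- env.current_moment(): the same for the moment, N m.
- env.current_opening(): finger opening in m.
- env.current_grip_force(): force on a finger pad.
Only numpy, scipy, OpenCV 4.12 (cv2) and the standard library are available. Lean on these libraries where they do the work, as an engineer would, in place of code of your own. Each camera call takes 0.05 s, during which the arm holds its last target. There are 200 camera calls.

## Working session

There is one attempt and no reset: what is moved stays moved. The work goes in short steps, each a Python script; the robot and the scene stay as the last script left them, time stands still between calls to the robot, and variables do not carry over. Pictures are saved under pics/ and viewed, at most 10 in all, crops included, and the job is handed in when it is done.

```bash
mkdir -p pics; ls
python3 - <<'E'
from cell import env
import cv2,numpy as np
for n in ("scene","top"):
    p,d=env.camera(n); cv2.imwrite(f"pics/{n}0.png",p[:,:,::-1]); np.savez(f"{n}0.npz",p=p,d=d)
    c=env.get_calibration(n); print(n,c)
print(env.current_time_s(),env.current_ee_rot())
E
```

```text
pics
scene {'fov_y': 45.751172133357194, 'cx': 312.5673297097166, 'cy': 245.88508876742495, 'k1': -0.03261809177499593, 'extrinsics': array([[-0.86128739,  0.50805439, -0.0080487 ,  0.43195813],
       [ 0.32007095,  0.53016675, -0.785161  , -0.19027224],
       [-0.39463734, -0.67882542, -0.61923938,  1.77927836],
       [ 0.        ,  0.        ,  0.        ,  1.        ]])}
top {'fov_y': 52.735263803865756, 'cx': 308.97907503043194, 'cy': 238.96824616722128, 'k1': 0.019480358172494133, 'extrinsics': array([[-0.00493241, -0.99998531,  0.00224891,  0.10231034],
       [-0.98796929,  0.00452549, -0.15458394,  0.555761  ],
       [ 0.15457149, -0.00298433, -0.9879771 ,  0.99157704],
       [ 0.        ,  0.        ,  0.        ,  1.        ]])}
0.1 [-3.14026514e+00 -1.78126286e-04  2.77179262e+00]
```

View pics/scene0.png

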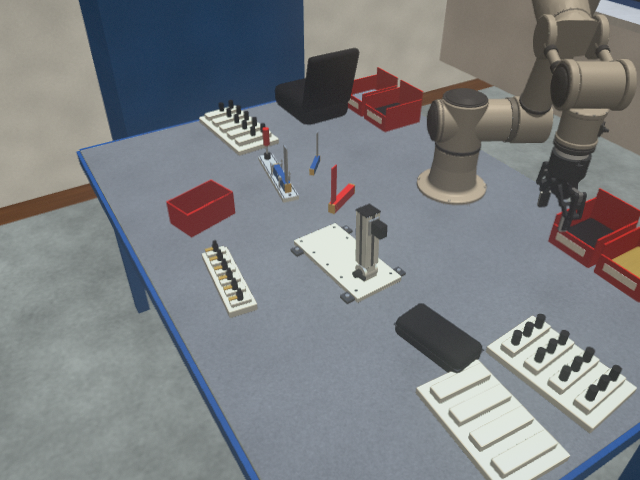

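View pics/top0.png

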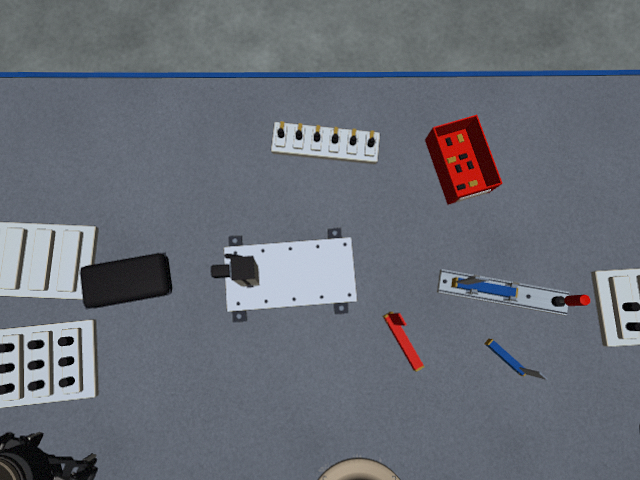

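The candidates, in the top view, are the blue square in the rail clips (485,288), a small loose blue square (510,358) and a red square (403,340). The red one is out. Of the two blue ones, the larger is on the rail, so I choose that and check it in a close crop.

```bash
cat > h.py <<'E'
import numpy as np, cv2
from cell import env
def cal(n):
    c=env.get_calibration(n); f=240/np.tan(np.radians(c["fov_y"]/2))
    K=np.array([[f,0,c["cx"]],[0,f,c["cy"]],[0,0,1.]]); E=np.array(c["extrinsics"])
    return K,np.array([c["k1"],0,0,0.]),E
def ray(n,px):
    K,D,E=cal(n); s=cv2.undistortPoints(np.array(px,float).reshape(-1,1,2),K,D).reshape(-1,2)
    return np.c_[s,np.ones(len(s))],E
def onz(n,px,z):            # pixels -> world at height z
    s,E=ray(n,px); R,t=E[:3,:3],E[:3,3]; c=-R.T@t; d=s@R
    return c+d*((z-c[2])/d[:,2])[:,None]
def cloud(n,d):             # depth picture -> world points HxWx3 (nan without reading)
    v,u=np.mgrid[:480,:640]; s,E=ray(n,np.c_[u.ravel(),v.ravel()])
    X=s*np.where(d>0,d,np.nan).reshape(-1,1); return ((X-E[:3,3])@E[:3,:3]).reshape(480,640,3)
def proj(n,P):
    K,D,E=cal(n); return cv2.projectPoints(np.array(P,float).reshape(-1,1,3),cv2.Rodrigues(E[:3,:3])[0],E[:3,3],K,D)[0].reshape(-1,2)
E
python3 - <<'E'
from h import *
t=np.load("top0.npz"); p=t["p"][:,:,::-1]
a=cv2.resize(p[262:322,425:605],None,fx=4.4,fy=4.4,interpolation=cv2.INTER_CUBIC)
b=cv2.resize(p[230:325,205:375],None,fx=4.4,fy=4.4,interpolation=cv2.INTER_CUBIC)[:330]
im=np.zeros((600,792,3),np.uint8); im[:a.shape[0],:a.shape[1]]=a[:, :792]; im[268:268+b.shape[0],:b.shape[1]]=b
cv2.imwrite("pics/c1.png",im)
C=cloud("top",t["d"])
for u,v in [(400,250),(300,260),(330,290),(490,290),(540,296),(470,284)]: print(u,v,C[v,u])
s=np.load("scene0.npz")
cv2.imwrite("pics/c2.png",cv2.resize(s["p"][110:310,240:420,::-1],None,fx=3,fy=3,interpolation=cv2.INTER_CUBIC))
E
```

```text
400 250 [ 5.37351844e-01 -1.02378386e-01 -4.92926404e-04]
300 260 [0.5140739  0.11935791 0.01705222]
330 290 [0.4489676  0.0546401  0.01305147]
490 290 [ 0.44597504 -0.27839916  0.04630019]
540 296 [ 0.43427285 -0.39524698  0.01690835]
470 284 [ 0.4572094  -0.22966645  0.06959781]
```

View pics/c1.png

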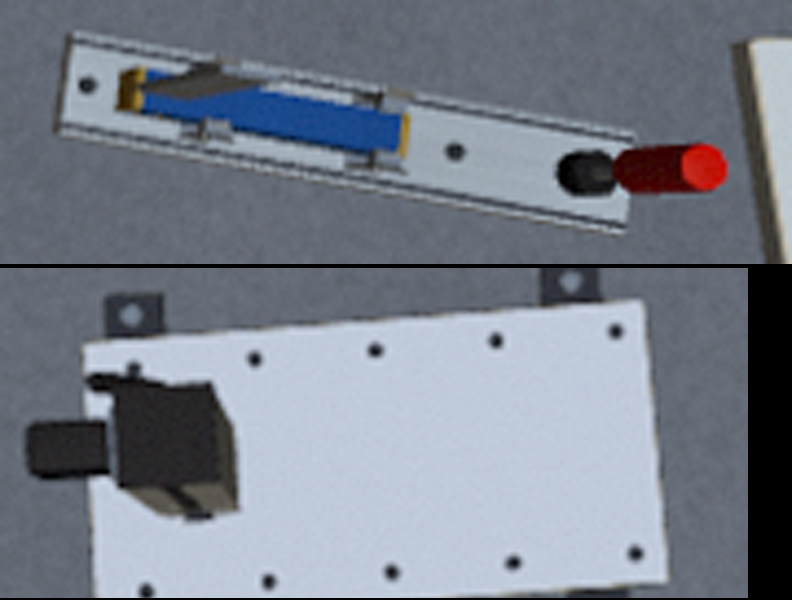

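View pics/c2.png

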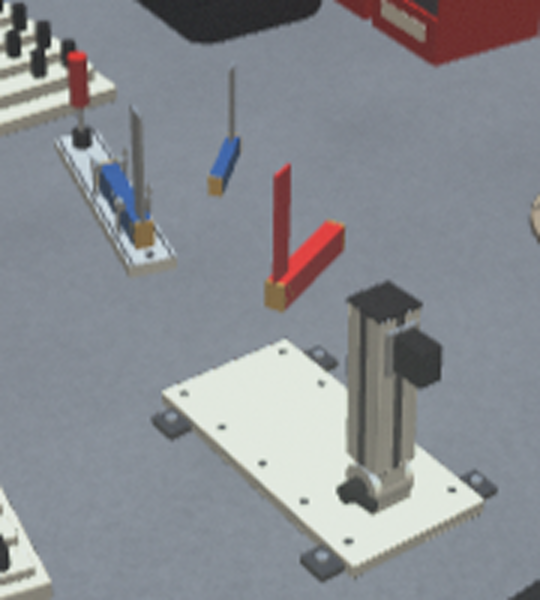

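```bash
cat > fit.py <<'E'
from h import *
from scipy.optimize import least_squares
def rect(n,p,roi,thr,z=0.015,show=None):
    u0,v0,u1,v1=roi; q=np.zeros((480,640),np.uint8)
    q[v0:v1,u0:u1]=(p[v0:v1,u0:u1].min(2)>thr)*255
    q=cv2.morphologyEx(q,cv2.MORPH_CLOSE,np.ones((3,3)))
    c=max(cv2.findContours(q,cv2.RETR_EXTERNAL,cv2.CHAIN_APPROX_NONE)[0],key=cv2.contourArea)
    X=onz(n,c.reshape(-1,2),z)[:,:2].astype(np.float32)
    r=cv2.minAreaRect(X*1000); return cv2.boxPoints(r),r
E
python3 - <<'E'
from fit import *
t=np.load("top0.npz")["p"]; s=np.load("scene0.npz")["p"]
print(t[290,330],t[297,540],t[250,400],s[250,330],s[270,390])
for n,p,roi in (("top",t,(210,225,370,325)),("top",t,(430,262,580,320)),("scene",s,(285,215,410,305))):
    for thr in (120,140,160):
        b,r=rect(n,p,roi,thr); print(n,thr,np.round(r,1) if 0 else r,b.round(1).tolist())
# blue stock top face
hsv=cv2.cvtColor(t,cv2.COLOR_RGB2HSV); m=cv2.inRange(hsv,(105,150,40),(125,255,255)); m[:262]=0;m[315:]=0;m[:,:430]=0;m[:,530:]=0
v,u=np.nonzero(m); X=onz("top",np.c_[u,v],0.045)[:,:2]*1000; print("blue",len(u),cv2.minAreaRect(X.astype(np.float32)))
C=cloud("top",np.load("top0.npz")["d"]); 
w=C[225:325,205:375].reshape(-1,3); k=w[w[:,2]>0.19]; print("posttop",k.min(0),k.max(0),np.median(k,0),len(k))
E
```

```text
[193 202 219] [157 168 180] [ 97 104 115] [226 232 223] [224 231 222]
top 120 ((484.9644470214844, 142.33551025390625), (141.4833221435547, 281.7490234375), 4.188037395477295) [[404.1000061035156, 277.70001220703125], [424.70001220703125, -3.299999952316284], [565.7999877929688, 7.0], [545.2000122070312, 288.0]]
top 140 ((484.9327087402344, 142.47482299804688), (140.73780822753906, 280.7308654785156), 4.144268035888672) [[404.6000061035156, 277.3999938964844], [424.8999938964844, -2.5999999046325684], [565.2999877929688, 7.599999904632568], [545.0, 287.6000061035156]]
top 160 ((484.88470458984375, 142.91006469726562), (138.87710571289062, 279.14764404296875), 4.387495994567871) [[405.0, 276.79998779296875], [426.29998779296875, -1.600000023841858], [564.7999877929688, 9.100000381469727], [543.4000244140625, 287.3999938964844]]
top 120 ((443.8255310058594, -318.6633605957031), (274.98187255859375, 51.96587371826172), 79.43867492675781) [[393.1000061035156, -449.1000061035156], [444.20001220703125, -458.6000061035156], [494.6000061035156, -188.3000030517578], [443.5, -178.6999969482422
[... 798 characters left out ...]
523071289062), (144.58380126953125, 293.14898681640625), 4.040459156036377) [[404.70001220703125, 289.1000061035156], [425.29998779296875, -3.299999952316284], [569.5, 6.800000190734863], [548.9000244140625, 299.29998779296875]]
scene 160 ((487.09381103515625, 142.93899536132812), (141.11134338378906, 282.6627197265625), 4.152106761932373) [[406.5, 278.79998779296875], [427.0, -3.0999999046325684], [567.7000122070312, 7.099999904632568], [547.2000122070312, 289.0]]
blue 469 ((451.25848388671875, -271.33294677734375), (120.59011840820312, 20.739492416381836), 79.71550750732422)
posttop [0.45897682 0.19918542 0.19010286] [0.50227003 0.27892094 0.21442961] [0.4785169  0.2286361  0.20899768] 808
```

```bash
cat > cfg.py <<'E'
import numpy as np
G=np.array([.4473,-.2962]); PG=np.radians(-10.5); C=np.array([.4813,.2075]); PS=np.radians(4.15)
ax=lambda p:np.array([-np.sin(p),np.cos(p)])
def ori(p,s): return [np.pi,0,p+s*np.pi/2]
E
python3 - <<'E'
from h import *; from cfg import *
for s in (1,-1):
    for P,p,z in ((G,PG,.35),(G,PG,.017),(C-.12*ax(PS),PS,.25),(C-.09*ax(PS),PS,.017)):
        q=env.solve_ik([*P,z],ori(p,s)); print(s,None if q is None else np.round(q,2))
env.servo_line([.19,.49,.42],0.3)
E
```

```text
1 [-0.73  0.3   1.19  0.    1.66 -0.54]
1 [-0.73  0.58  1.71  0.    0.85 -0.54]
1 [ 0.02  0.26  1.51  0.    1.37 -0.05]
1 [ 0.08  0.53  1.81 -0.    0.8   0.01]
-1 [-0.73  0.3   1.19 -0.    1.66  2.6 ]
-1 [-0.73  0.58  1.71 -0.    0.85  2.6 ]
-1 [ 0.02  0.26  1.51 -0.    1.37  3.09]
-1 None
```

Run:
```python
from h import *; from cfg import *
o=ori(PG,1)
env.goto([*G,.30],o); print(env.current_time_s())
env.grip(.085)
print(env.servo_line([*G,.06],.15), env.current_force().round(1) if hasattr(env.current_force(),'round') else env.current_force())
print(env.servo_line([*G,.017],.06,until_force=8),env.current_tcp_pos(),env.current_force())
for n in ("scene",):
    p,d=env.camera(n); cv2.imwrite("pics/g1.png",cv2.resize(p[100:240,200:360,::-1],None,fx=4,fy=4,interpolation=cv2.INTER_CUBIC))
print(env.current_time_s(),env.current_tcp_pos())
```

```text
3.9083
False [-0.1 -1.4  0.3]
False [ 0.44747539 -0.29637807  0.01716175] [-0.08050505 -0.3098637  -0.10536241]
6.7917 [ 0.44756063 -0.29643459  0.0173211 ]
```

View pics/g1.png

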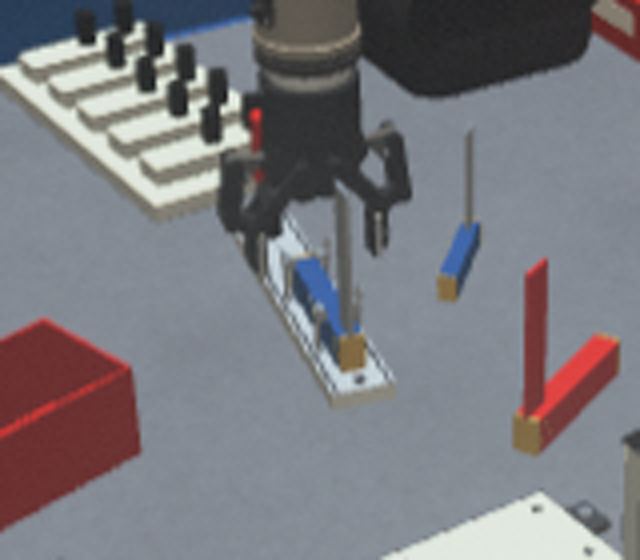

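The fingers straddle the stock between the two clips, behind the blade at (340,230), and the driver is clear. Next I close gently and check the side force.

Run:
```python
from h import *; from cfg import *
f0=np.array(env.current_force())
env.grip(.0,20); print(env.current_opening(),env.current_grip_force(),np.round(env.current_force()-f0,1),env.current_tcp_pos(),env.current_time_s())
```

```text
-0.00016837388399720628 0.0 [ 0.2 -0.2  0.4] [ 0.44729275 -0.29618462  0.01698034] 7.5583
```

Run:
```python
from h import *; from cfg import *
p,d=env.camera("scene"); t,_=env.camera("top")
P=[[*G,.03],[*(G-.04*ax(PG)),.045],[*(G+.09*ax(PG)),.015],[*G,.017]]
a=proj("scene",P); b=proj("top",P); print(a.round(),b.round())
p=p[:,:,::-1].copy();t=t[:,:,::-1].copy()
A=cv2.resize(p[120:220,225:325],None,fx=4,fy=4,interpolation=cv2.INTER_CUBIC)
B=cv2.resize(t[240:340,430:530],None,fx=4,fy=4,interpolation=cv2.INTER_CUBIC)
for q in a: cv2.circle(A,tuple(int(v) for v in (q-[225,120])*4+2),3,(0,255,0),1)
for q in b: cv2.circle(B,tuple(int(v) for v in (q-[430,240])*4+2),3,(0,255,0),1)
cv2.imwrite("pics/g2.png",np.hstack([A,B]))
```

```text
[[279. 173.]
 [275. 163.]
 [289. 192.]
 [280. 177.]] [[496. 290.]
 [517. 293.]
 [451. 283.]
 [493. 290.]]
```

View pics/g2.png

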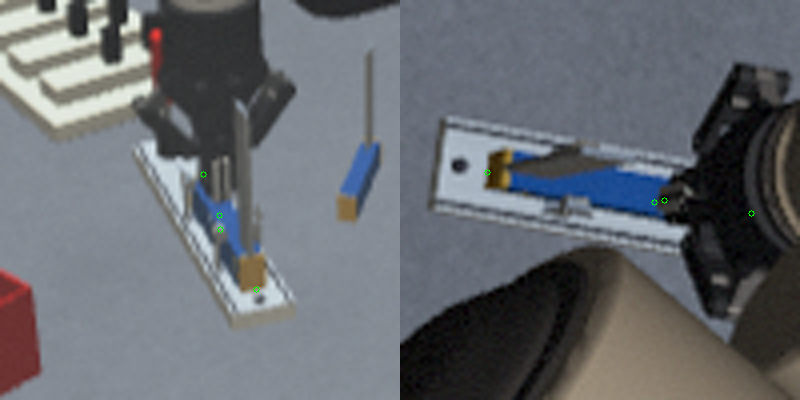

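Run:
```python
from h import *; from cfg import *
print(env.current_tcp_pos(),env.current_ee_rot(),env.current_qpos())
for n in("scene","top"):
    p,d=env.camera(n); X=cloud(n,d); 
    if n=="scene":
        for v in range(150,182,3): print(v,[(u,*(X[v,u]*1000).round().astype(int)) if d[v,u]>0 else u for u in range(274,284,2)],p[v,278])
    else:
        for u in range(480,512,3): print(u,(X[290,u]*1000).round(),p[290,u])
```

```text
[ 0.44731706 -0.29619111  0.0169998 ] [3.14157823e+00 8.79704522e-06 1.38757964e+00] [-7.27762154e-01  5.80402435e-01  1.71489849e+00 -7.21346337e-08
  8.46274835e-01 -5.44545417e-01]
150 [(274, np.int64(461), np.int64(-297), np.int64(116)), (276, np.int64(462), np.int64(-283), np.int64(123)), (278, np.int64(458), np.int64(-277), np.int64(125)), (280, np.int64(444), np.int64(-290), np.int64(115)), (282, np.int64(442), np.int64(-282), np.int64(118))] [50 51 53]
153 [(274, np.int64(455), np.int64(-311), np.int64(98)), (276, np.int64(460), np.int64(-286), np.int64(111)), (278, np.int64(457), np.int64(-280), np.int64(113)), (280, np.int64(442), np.int64(-296), np.int64(101)), (282, np.int64(439), np.int64(-289), np.int64(103))] [51 52 54]
156 [(274, np.int64(463), np.int64(-295), np.int64(97)), (276, np.int64(460), np.int64(-288), np.int64(99)), (278, np.int64(455), np.int64(-284), np.int64(100)), (280, np.int64(447), np.int64(-287), np.int64(96)), (282, np.int64(442), np.int64(-284), np.int64(96))] [53 54 55]
159 [(274, np.int64(459), np.int64(-305), np.int64(80)), (276, np.int64(460), 
[... 1838 characters left out ...]
p.int64(46))] [127 129 124]
180 [(274, np.int64(470), np.int64(-292), np.int64(15)), (276, np.int64(465), np.int64(-286), np.int64(17)), (278, np.int64(473), np.int64(-257), np.int64(35)), (280, np.int64(469), np.int64(-251), np.int64(37)), (282, np.int64(471), np.int64(-233), np.int64(46))] [81 86 92]
480 [ 446. -257.   48.] [ 22  66 132]
483 [ 446. -264.   44.] [ 29  77 150]
486 [ 446. -270.   46.] [ 29  75 147]
489 [ 446. -277.   46.] [ 30  76 148]
492 [ 446. -283.   45.] [ 31  77 148]
495 [ 445. -283.   63.] [46 40 39]
498 [ 444. -283.   77.] [56 52 53]
501 [ 444. -283.   92.] [19 21 22]
504 [ 442. -276.  124.] [5 5 6]
507 [ 439. -259.  181.] [ 8  9 14]
510 [ 439. -258.  195.] [16 11 13]
```

Run:
```python
from h import *; from cfg import *
e=np.array([np.cos(PG),np.sin(PG)])
for z in (.03,.045,.06): print(z,proj("scene",[[*(G+.045*e),z],[*(G-.045*e),z]]).round(1).tolist())
p,d=env.camera("scene"); X=cloud("scene",d)
for v in range(120,160,3): print(v,[tuple(int(x) for x in (X[v,u]*1000).round()) for u in (270,276,282) if d[v,u]>0])
```

```text
0.03 [[265.7, 176.0], [293.0, 170.8]]
0.045 [[265.4, 171.9], [292.9, 166.6]]
0.06 [[265.1, 167.7], [292.8, 162.5]]
120 [(480, -275, 229), (465, -265, 230), (446, -265, 225)]
123 [(478, -279, 218), (464, -269, 218), (451, -255, 221)]
126 [(482, -273, 211), (468, -262, 213), (452, -254, 212)]
129 [(482, -273, 202), (468, -263, 203), (452, -256, 202)]
132 [(481, -277, 190), (466, -267, 191), (451, -258, 191)]
135 [(480, -279, 180), (469, -263, 184), (452, -257, 182)]
138 [(476, -290, 164), (459, -284, 162), (442, -278, 160)]
141 [(477, -289, 154), (460, -282, 153), (442, -278, 150)]
144 [(477, -289, 145), (463, -277, 146), (444, -275, 142)]
147 [(476, -292, 133), (460, -286, 131), (442, -281, 128)]
150 [(381, -494, 1), (463, -280, 124), (445, -276, 121)]
153 [(469, -310, 102), (461, -284, 112), (441, -285, 106)]
156 [(482, -284, 108), (463, -282, 104), (441, -285, 96)]
159 [(421, -413, 17), (461, -287, 90), (445, -278, 90)]
```

Run:
```python
from h import *; from cfg import *
env.servo_line([*G,.12],.15)
z=env.current_tcp_pos(); print(z)
p,d=env.camera("scene"); X=cloud("scene",d)
e=np.array([np.cos(PG),np.sin(PG)])
W=X.reshape(-1,3); r=(W[:,:2]-G); a=r@e; b=r@ax(PG)
for zz in np.arange(.09,.2,.008):
    k=(np.abs(a)<.03)&(np.abs(b)<.02)&(np.abs(W[:,2]-zz)<.004); print(round(zz,3),k.sum(),np.percentile(a[k],[5,95]).round(3) if k.any() else '')
print(proj("scene",[[*G,.12],[*G,.148]]))
cv2.imwrite("pics/g3.png",cv2.resize(p[90:210,220:340,::-1],None,fx=4,fy=4,interpolation=cv2.INTER_CUBIC))
```

```text
[ 0.44681763 -0.29579965  0.11920488]
0.09 0 
0.098 0 
0.106 0 
0.114 0 
0.122 0 
0.13 0 
0.138 0 
0.146 5 [0.    0.006]
0.154 13 [-0.009  0.011]
0.162 23 [-0.01   0.014]
0.17 26 [-0.012  0.014]
0.178 25 [-0.011  0.013]
0.186 19 [-0.009  0.012]
0.194 44 [-0.027  0.025]
[[278.15365784 147.86213854]
 [277.73644077 139.59208081]]
```

View pics/g3.png

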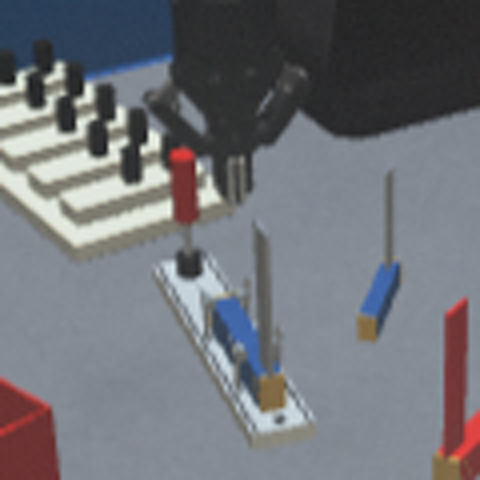

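The picture shows the shut fingertips ending at crop (235,200), which is z ≈ 0.147 while the TCP reads 0.119. The real fingertips are therefore about 28 mm above the reported TCP, and the first closing went just over the stock. The square is undisturbed. I'll retry lower, with a force guard.

```bash
echo "DZ=.0275" >> cfg.py
python3 - <<'E'
from h import *; from cfg import *
env.grip(.085)
env.servo_line([*G,.045-DZ],.15)
print(env.servo_line([*G,.0185-DZ],.05,until_force=6),env.current_tcp_pos(),env.current_force())
f0=np.array(env.current_force())
env.grip(.0,20); print(env.current_opening(),env.current_grip_force(),np.round(env.current_force()-f0,1),env.current_tcp_pos(),env.current_time_s())
E
```

```text
False [ 0.44731327 -0.29619513 -0.00912035] [ 0.06030257  0.32951326 -0.15673216]
0.019795946555838443 23.00432413816452 [ 5.6 -0.1 -0.7] [ 0.44850099 -0.29678367 -0.00857406] 11.6
```

Run:
```python
from h import *; from cfg import *
P=np.array([G[0]+.0015,G[1]-.0003])
env.servo_line([*P,.0185-DZ],.05); print(env.current_force())
env.grip(.0,110); print(env.current_opening(),env.current_grip_force(),env.current_force(),env.current_moment())
for z in (.025,.04,.055,.07):
    env.servo_line([*P,z-DZ],.05); print(z,env.current_tcp_pos(),np.round(env.current_force(),1),np.round(env.current_moment(),2),env.current_opening())
env.servo_line([*P,.21-DZ],.2); print(np.round(env.current_force(),1),np.round(env.current_moment(),2),env.current_opening(),env.current_time_s())
p,d=env.camera("scene"); cv2.imwrite("pics/l1.png",cv2.resize(p[60:210,210:360,::-1],None,fx=3,fy=3,interpolation=cv2.INTER_CUBIC))
```

```text
[-1.47184016 -1.01077247  4.91395547]
0.018222000268524295 108.77420783042908 [ 0.9561137  -0.2239138   7.63997737] [-0.04361057  0.14373619 -0.00046321]
0.025 [ 0.44916373 -0.2963795  -0.00230952] [4.3 0.4 0.8] [ 0.08 -0.47  0.01] 0.0176875420031392
0.04 [ 0.44882877 -0.29638594  0.01234425] [ 2.7  0.1 -3.1] [-0.12 -0.62  0.08] 0.0179751442350726
0.055 [ 0.44876547 -0.29672867  0.02797685] [ 2.  -0.5  3. ] [-0.1  -0.11  0.01] 0.018012944615197316
0.07 [ 0.44864431 -0.29643019  0.04261132] [-0.4 -0.7 -1.5] [-0.15  0.03 -0.03] 0.018058922342134073
[-0.5 -0.4 -3.5] [-0.11 -0.01 -0.02] 0.018257856044876786 14.55
```

View pics/l1.png

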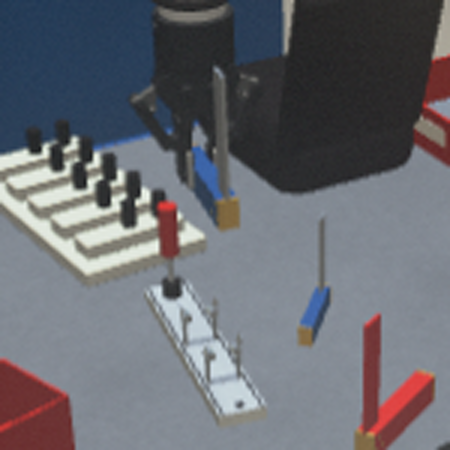

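Run:
```python
from h import *; from cfg import *
o=ori(PS,1); A=C-.13*ax(PS)
env.goto([*A,.21-DZ],o); print(env.current_time_s(),env.current_tcp_pos())
env.servo_line([*A,.032-DZ],.2)
env.hold(.3); f0=np.array(env.current_force()); print(f0.round(1),np.round(env.current_moment(),2))
print(env.servo_line([*A,.012-DZ],.03,until_force=5),env.current_tcp_pos(),np.round(env.current_force(),1),np.round(env.current_moment(),2),env.current_time_s())
p,d=env.camera("scene"); t,_=env.camera("top")
A=cv2.resize(p[170:320,280:430,::-1],(400,400),interpolation=cv2.INTER_CUBIC); B=cv2.resize(t[220:340,210:370,::-1],(533,400),interpolation=cv2.INTER_CUBIC)
cv2.imwrite("pics/s1.png",np.hstack([A,B[:,:400]]))
```

```text
16.0083 [0.49097716 0.0769465  0.18237204]
[-0.6 -0.3 -1.9] [-0.08  0.04 -0.  ]
True [ 0.49069903  0.07785685 -0.00831949] [-0.7  0.3  6.1] [-0.04  0.11 -0.  ] 17.8333
```

View pics/s1.png

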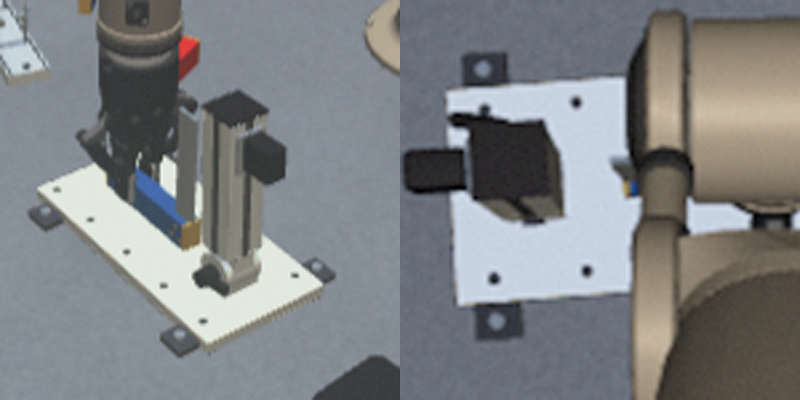

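Run:
```python
from h import *; from cfg import *
S=lambda w:np.c_[(w[:,:2]-C)@[np.cos(PS),np.sin(PS)],(w[:,:2]-C)@ax(PS),w[:,2]]*1000
for n in("top","scene"):
    p,d=env.camera(n); w=cloud(n,d).reshape(-1,3); w=w[np.isfinite(w[:,2])]; s=S(w)
    pt=s[(s[:,2]>203)&(np.abs(s[:,0])<50)&(s[:,1]>-30)&(s[:,1]<50)]; print(n,"post top x",np.percentile(pt[:,0],[3,50,97]).round(1),"y",np.percentile(pt[:,1],[3,97]).round(1))
    hsv=cv2.cvtColor(p,cv2.COLOR_RGB2HSV).reshape(-1,3)[np.isfinite(cloud(n,d).reshape(-1,3)[:,2])]
    bl=s[(hsv[:,0]>105)&(hsv[:,0]<125)&(hsv[:,1]>150)&(s[:,1]>-140)&(s[:,1]<20)&(np.abs(s[:,0])<40)]; print("blue",len(bl),bl.min(0).round(1) if len(bl) else '',bl.max(0).round(1) if len(bl) else '')
    b=s[(s[:,2]>70)&(s[:,2]<155)&(s[:,1]>-75)&(s[:,1]<-25)&(np.abs(s[:,0])<15)]
    if len(b)>5: print("blade",len(b),np.percentile(b,[3,50,97],axis=0).round(1).tolist())
```

```text
top post top x [-19.6  -0.3  19.2] y [-6.9 31.4]
blue 3 [-33.4 -63.   44.3] [ -7.3 -45.8 374.9]
blade 23 [[-2.4, -48.5, 82.2], [-2.1, -43.2, 123.6], [-1.8, -38.4, 150.3]]
scene post top x [-18.6   3.7  21.9] y [-7.3 33.5]
blue 44 [  -9.8 -137.8   40.7] [ 11.  -52.1  50.1]
blade 203 [[-1.6, -64.9, 73.7], [2.3, -49.0, 111.2], [4.9, -37.8, 152.0]]
```

The square is centred on the post to within about 1 mm and stands on the plate, with the heel about 40 mm short of the corner. I'll slide it in under light down-pressure until it meets the stop.

Run:
```python
from h import *; from cfg import *
a=ax(PS); zc=-.0105
loc=lambda:(round(float((np.array(env.current_tcp_pos())[:2]-C)@a*1000),1),round(env.current_tcp_pos()[2]*1000,1),round(float(np.array(env.current_force())[:2]@a),1),np.round(env.current_force(),1).tolist(),np.round(env.current_moment(),2).tolist(),round(env.current_time_s(),1))
env.servo_line([*(C-.13*a),zc],.02); print(loc())
env.servo_line([*(C-.105*a),zc],.05); print(loc())
y=-.105
while y<-.080:
    y+=.0025; env.servo_line([*(C+y*a),zc],.03); l=loc(); print(round(y,4),l)
    if l[2]<-12: break
print(env.current_opening(),env.current_grip_force())
```

```text
(-130.0, np.float64(-8.4), 0.2, [-7.8, -0.4, 26.8], [-0.18, 1.45, -0.03], 18.3)
(-106.1, np.float64(-8.3), -5.4, [0.4, -5.4, 16.6], [-1.05, 0.12, 0.11], 18.9)
-0.1025 (-104.0, np.float64(-8.3), -8.6, [0.8, -8.5, 18.0], [-1.26, 0.1, 0.02], 19.2)
-0.1 (-101.6, np.float64(-8.3), -9.4, [0.4, -9.4, 17.6], [-1.34, 0.12, 0.08], 19.4)
-0.0975 (-99.1, np.float64(-8.3), -9.8, [1.2, -9.7, 17.8], [-1.39, 0.03, 0.04], 19.7)
-0.095 (-96.6, np.float64(-8.3), -9.8, [0.0, -9.9, 17.4], [-1.48, 0.06, 0.02], 19.9)
-0.0925 (-94.2, np.float64(-8.3), -10.4, [0.9, -10.3, 19.0], [-1.56, 0.02, -0.0], 20.2)
-0.09 (-91.7, np.float64(-8.3), -9.7, [0.0, -9.7, 17.5], [-1.6, 0.03, 0.03], 20.4)
-0.0875 (-91.0, np.float64(-8.3), -21.7, [1.0, -21.6, 18.8], [-3.14, -0.05, 0.07], 20.7)
0.017894186472527124 113.91307353973389
```

```bash
cat > chk.py <<'E'
from h import *; from cfg import *
def S(w): return np.c_[(w[:,:2]-C)@[np.cos(PS),np.sin(PS)],(w[:,:2]-C)@ax(PS),w[:,2]-.015]*1000
def lean(n,d,tag):
    s=S(cloud(n,d).reshape(-1,3)); s=s[np.isfinite(s[:,2])]
    k=(s[:,2]>50)&(s[:,2]<120)&(np.abs(s[:,0])<14)&(s[:,1]>20)&(s[:,1]<60); f=s[k]
    for _ in range(4):
        c=np.polyfit(f[:,2],f[:,1],1); r=f[:,1]-np.polyval(c,f[:,2]); f=f[np.abs(r)<2.5*np.median(np.abs(r))+1e-6]
    print(n,tag,"far face lean",-c[0].round(4),"y at 20:",np.polyval(c,20).round(1),len(f))
    t=s[(s[:,2]>186)&(s[:,2]<200)&(np.abs(s[:,0])<15)&(s[:,1]>-35)&(s[:,1]<60)]; 
    if len(t)>9: g=np.polyfit(t[:,1],t[:,2],1); print(n,tag,"cap tilt",g[0].round(3),"y",np.percentile(t[:,1],[3,97]).round(1),len(t))
    b=s[(s[:,2]>35)&(s[:,2]<150)&(s[:,1]>-40)&(s[:,1]<5)&(np.abs(s[:,0])<8)]
    if len(b)>30:
        z=np.arange(40,145,6); m=np.array([np.percentile(b[np.abs(b[:,2]-q)<5][:,1],95) if (np.abs(b[:,2]-q)<5).sum()>4 else np.nan for q in z]); k=np.isfinite(m)
        if k.sum()>4: print(n,"blade edge slope",np.polyfit(z[k],m[k],1).round(4))
E
python3 - <<'E'
from chk import *
for n in("scene","top"):
    lean(n,np.load(n+"0.npz")["d"],"start"); p,d=env.camera(n); lean(n,d,"now")
    if n=="scene": A=cv2.resize(p[180:310,300:430,::-1],(560,560),interpolation=cv2.INTER_CUBIC); cv2.imwrite("pics/f1.png",A)
E
```

```text
scene start far face lean 0.0542 y at 20: 39.6 190
scene start cap tilt -0.026 y [-7.1 33.5] 155
scene now far face lean -0.0057 y at 20: 39.4 167
scene now cap tilt -0.052 y [ 0.8 42. ] 162
scene blade edge slope [ 1.63000e-02 -2.00646e+01]Traceback (most recent call last):
  File "<stdin>", line 3, in <module>
  File "chk.py", line 7, in lean
    c=np.polyfit(f[:,2],f[:,1],1); r=f[:,1]-np.polyval(c,f[:,2]); f=f[np.abs(r)<2.5*np.median(np.abs(r))+1e-6]
    raise TypeError("expected non-empty vector for x")
TypeError: expected non-empty vector for x
```

View pics/f1.png

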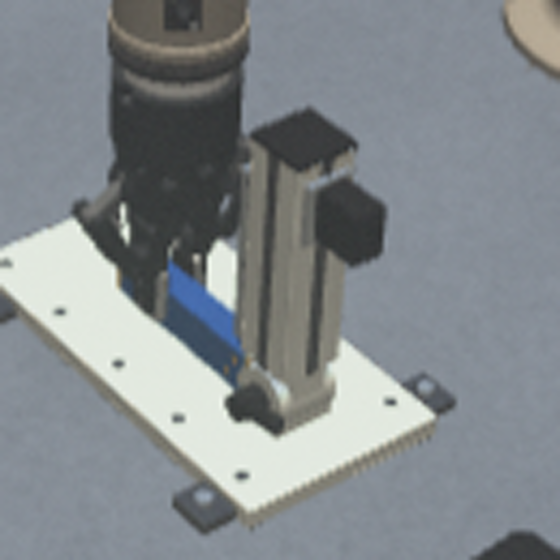

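Run:
```python
from chk import *
for tag in("start","now"):
    for n in("top","scene"):
        d=np.load(n+"0.npz")["d"] if tag=="start" else np.median([env.camera(n)[1] for _ in range(5)],0)
        s=S(cloud(n,d).reshape(-1,3)); s=s[np.isfinite(s[:,2])]
        t=s[(s[:,2]>186)&(s[:,2]<205)&(np.abs(s[:,0])<30)&(s[:,1]>-40)&(s[:,1]<60)]
        print(tag,n,"cap",np.percentile(t,[2,50,98],axis=0).round(1).tolist(),cv2.minAreaRect(t[:,:2].astype(np.float32)))
        if n=="scene":
            for lo,hi in((50,85),(85,120),(50,120)):
                f=s[(s[:,2]>lo)&(s[:,2]<hi)&(np.abs(s[:,0])<14)&(s[:,1]>30)&(s[:,1]<50)]
                for _ in range(5):
                    c=np.polyfit(f[:,2],f[:,1],1); r=f[:,1]-np.polyval(c,f[:,2]); f=f[np.abs(r)<3*np.median(np.abs(r))]
                print(lo,hi,-c[0].round(4),len(f))
            f=s[(s[:,2]>-8)&(s[:,2]<8)&(np.abs(s[:,0])<65)&(s[:,1]>-195)&(s[:,1]<70)]; print("plate slope",np.polyfit(f[:,1],f[:,2],1).round(4))
print(env.current_force(),env.current_time_s())
```

```text
start top cap [[-20.0, -7.2, 191.4], [-0.2, 12.5, 195.0], [19.6, 31.9, 198.1]] ((0.044063568115234375, 13.408463478088379), (41.14799880981445, 43.0592155456543), 0.5573580265045166)
start scene cap [[-19.9, -9.1, 186.5], [4.2, 16.0, 194.0], [22.4, 34.4, 197.0]] ((1.0709228515625, 10.694104194641113), (49.234928131103516, 44.80736541748047), 88.62129974365234)
50 85 0.051 98
85 120 0.0496 107
50 120 0.0464 205
plate slope [-0.0008  0.7136]
now top cap [[-19.9, 1.1, 192.9], [0.0, 20.9, 194.9], [19.6, 40.7, 196.7]] ((0.03170013427734375, 20.960798263549805), (40.935890197753906, 40.93798828125), 89.80316925048828)
now scene cap [[-18.9, 0.2, 186.5], [4.6, 24.5, 194.2], [21.9, 41.3, 196.2]] ((0.8509864807128906, 20.606266021728516), (43.909122467041016, 44.006568908691406), 88.87187194824219)
50 85 0.0043 98
85 120 -0.013 94
50 120 -0.0069 190
plate slope [-4.000e-04  7.642e-01]
[ -0.31529209 -20.54320213  17.87782643] 21.2333
```

Run:
```python
from h import *
env.hold(.5); print(env.current_tcp_pos(),env.current_force(),env.current_grip_force(),env.current_time_s()); print(env.finish_job())
```

```text
[ 0.49095035  0.11696147 -0.00832699] [  0.2207906  -20.61927491  18.40524089] 113.9059567451477 21.7333
the job is handed in; nothing more can be done
None
```

I pulled the try square from its clips, pressed it home in the corner and handed in still gripping it, with about 20 N on the post and 18 N on the plate; the cameras put the post upright to within about 0.006 rad, and the clock read 21.7 s.

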